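# Take the work stop off a spindle sander: left-hand wing knob

### The arm

A 6-joint arm with a two-finger parallel gripper is mounted at the origin on the work surface. World frame = base frame: x ahead of the robot, y to its left, z up, the work surface at z = 0. Lengths are in m, angles in rad, forces in N, time in s.
With the tool pointing down it reaches from about 0.275 to 0.875 m from the base axis. Payload 12.5 kg.
Tool frame: the origin (TCP) lies at the very end of the fingers, on their centre line; the grasp point (between the pads) lies 19 mm behind it; x points along the fingers, y is the direction in which the jaws open and shut, and the axes are right-handed (so a half turn about x gives the same grasp; the last joint's range is limited). The gripper opens to 85 mm and grips with 20 to 120 N. Pads are 22 mm wide; open, the fingers measure 114 mm over their backs; the gripper's body (76 mm by 85 mm) begins 54 mm behind the grasp point. The pads swing forward as they close: fully open they stand 13 mm farther back than shut.
Start: joints at [1.063, 0.351, 1.652, -0, 1.139, -0.085], TCP at [0.226, 0.502, 0.231] pointing down, gripper open.
Joint ranges: [-2.75, 2.75], [-0.79, 2.1], [0.01, 2.65], [-1.57, 4.71], [0.07, 3.14], [-2.87, 2.87]. Speed limits (rad/s): [2.22, 2.22, 2.79, 3.14, 3.14, 3.14].

### API

Orientations are given as a 3x3 rotation matrix whose columns are the frame's x, y, z axes.
In Python, from bench import manip gives the robot as it stands. Calls block until the motion is done:
- manip.move_ptp(position, orientation): joint-space move of the TCP to a pose.
- manip.move_l(position, attitude=None, max_speed=0.15): straight line of the TCP; attitude=None keeps the orientation; max_speed is the mean speed in m/s.
- manip.move_j(angles): joint-space move.
- manip.set_gripper(opening, effort=None): opening from 0.0 (shut) to 1.0 (fully open); effort is the grip in N (None keeps the last); returns when the fingers have stopped.
- manip.dwell(seconds).
- manip.inverse_kinematics(position, orientation): joint angles nearest the present ones, or None.
- manip.grab_frame(name): name is "side" or "top" or "wrist"; returns (picture, depth): 384x512x3 uint8, red, green, blue; 384x512 float32, m along the optical axis (not along the pixel's ray), 0 where there is no reading.
- manip.get_calibration(name): a dict with "camera_matrix" (3x3 intrinsics, pixels), "R" (3x3) and "t" (3): a world point X has camera coordinates R X + t. Camera axes: x right, y down, z forward; pixel columns grow to the right and rows downward; lengths in m; the calibration is good to about 2 mm. The wrist camera is an equidistant fisheye: a pixel r from the principal point sees the ray r / f radians off the axis. A picture is of the moment at which its call begins: read the wrist's pose just before it. get_calibration takes no time and is no camera call; for the wrist camera it gives the pose at the moment of the call.
A pose or a line that the arm cannot do raises manip.Unreachable and nothing moves.
- manip.sign_off(): hands the job in, once; it reports no verdict.
Trained networks look in the newest picture that a camera, given by its name, has taken for a name from the list of things; names that differ only in an ending like _2 or _b are one class to them, and where a whole thing is asked for, a point or a joint stands for the part that bears it (a point fixed in the world has none). Each returns a list of dicts, best first, with "confidence" (0 to 1); they miss things now and then, are a little off and sometimes report something else, mostly with a low value. They report only what shows in the picture. A call takes as long as a camera call. They do not tell look-alikes from the thing itself.
- manip.look_for(camera, name): "at" ([x, y, z] in m, in world coordinates, good to about 4 mm: the middle of the surface that is visible of it).
Readings, each from a call of its own:
- manip.current_time(): time.
- manip.current_qpos(): joint angles.
- manip.current_joint_vel(): joint speeds.
- manip.current_joint_torque(): joint torques, N m.
- manip.current_ee_pos(): TCP position.
- manip.current_tcp_rot(): TCP orientation.
- manip.current_force(): force on the tool from outside, world axes, zero at the start.
- manip.current_ft_torque(): the same for the moment, N m.
- manip.current_grip_width(): opening from 0.0 (shut) to 1.0 (fully open).
Only numpy, scipy, OpenCV 4.12 (cv2) and the standard library are available. Lean on these libraries where they do the work, as an engineer would, in place of code of your own. Each camera call takes 0.05 s, during which the arm holds its last target.

### The job

Take the blue work stop off the spindle sander: the red wing knob that clamps it has a left-hand thread, so back it off by turning it clockwise (seen from above) all the way to its end stop. Then slide the stop straight out from under the washer, away from the knob on the side of its upright fence, and set it down gently in the yellow tray, lying flat on its base. Leave the bottle, the abrasive sleeve and the metal adapter where they stand.

Things in the scene. Friction and masses are not known exactly. Their poses are not given: they have to be found in the camera images.
- sander: Low grey spindle sander, fixed. Origin: centre of its underside on the bench; z is also the knob's axis. Steel table top 220 (x) x 310 (y) mm, surface 80 mm above the origin. Fixed stud, radius 6 mm, at x=0, y=0. Two guide ribs 5 mm high along y (at x=+39 and -39 mm, y from -150 to 35 mm) guide the blue stop with 2 mm play per side. The stop slides out towards -y.
- knob (a joint): Turn of the red wing knob (rad), left-hand thread: 0 = fully tight, growing CLOCKWISE seen from above, which loosens, to the loose end stop at 3.2. Anticlockwise only tightens, stopping dead at 0. Starts at 0 to 0.5. Turning takes about 0.15 N m; it stays where left. Knob and the washer under it rise 2.5 mm per rad.
- knob_grip (a point): Centre of the knob's red grip bar, on the knob's axis, 120.5 mm above the bench when tight (8 mm higher at the loose end). The bar is 56 mm long, 14 mm thick, 30 mm tall (15 mm above and below this point). Its length lies along this frame's x axis, which is the sander's x at joint value 0 and turns with the knob. Below it a neck, radius 10 mm, 12 mm tall, on the washer.
- washer_mid (a point): Centre of the underside of the steel washer under the knob (radius 22 mm, 5 mm thick; it rises with the knob but does not turn). 88.5 mm above the bench when tight, 0.5 mm above the stop's base. It traps the stop's two raised lips, which pass below it only from about 2 rad on; at the loose end they clear it by 3.5 mm.
- drum_top (a point): Top of the sander's brown abrasive drum (radius 25 mm) with its spindle nut, fixed: x=40, y=115 mm in the sander's frame, 152 mm above the bench. Keep clear.
- stop: Loose blue metal L-shaped work stop, about 280 g. Origin on its underside, on the knob's axis at the start, flat on the sander's table, axes as the sander's. Base 8 mm thick, x -35 to 35, y -105 to 31 mm, with a 16 mm slot along y for the stud, open at +y, ending at y=-12. Must slide 55 mm towards its -y before it is clear of stud and washer and can be lifted.
- stop_lips (a point): Middle between the two lips, 5 mm high on top of the stop's base, one on either side of the slot's mouth (y 23 to 31 mm of the stop's frame); they hook behind the washer until the knob is backed off.
- stop_grip (a point): Middle of the stop's upright fence (10 mm thick along y, 70 mm wide along x, top 50 mm above the stop's underside), to be pinched from above across its thickness. 100 mm from the stop's origin towards -y, 35 mm above its underside. Axes as stop.
- stop_mid (a point): Middle of the stop's footprint, on its underside: 37 mm from its origin towards -y, and 63 mm from the fence's middle. Axes as stop.
- tray: Fixed open yellow plastic tray, 200 (x) x 270 (y) x 25 mm high, walls and floor 5 mm thick. Origin at the centre of its underside. It stands at one side of the robot's middle line and the sander at the other; which is which varies.
- tray_in (a point): Centre of the tray's inner floor, 5 mm above the bench; inner floor 190 (x) x 260 (y) mm, axes as the tray.
- glue: Bystander: closed white bottle, radius 22 mm, 110 mm tall, standing; origin under its centre. Leave alone.
- sleeve: Bystander: brown abrasive sleeve (tube), radius 27 mm, 60 mm tall, standing; origin under its centre. Leave alone.
- adapter: Bystander: round aluminium tube adapter, foot radius 24 mm, 55 mm tall, standing; origin under its centre. Leave alone.
Not all that is in view belongs to the job. Of the things like the stop, leave any that is pink; of the rest the larger one is meant.

How it is judged:
By the outcome, as a careful person would: the job done as asked, in the order asked, and still so for the second after the job is handed in, with the robot touching nothing.
It also fails if it takes over 70 s, if anything falls off the work surface, if the arm or the gripper's body presses on something with over 40 N, if the wrist force passes 120 N, or if a joint passes its speed limit or range.

## Working session

There is one attempt and no reset: what is moved stays moved. The work goes in short steps, each a Python script; the robot and the scene stay as the last script left them, time stands still between calls to the robot, and variables do not carry over. Pictures are saved under pics/ and viewed, and the job is handed in when it is done.

```bash
ls; mkdir -p pics; python3 - <<'E'
from bench import manip
import cv2
for n in ("top","side"):
    p,d=manip.grab_frame(n); cv2.imwrite(f"pics/{n}0.png",p[:,:,::-1]); 
    c=manip.get_calibration(n); print(n,c)
    for k in ("sander","knob","stop","stop_grip","stop_mid","tray","tray_in","drum_top","washer_mid","glue","sleeve","adapter"):
        for r in manip.look_for(n,k)[:3]: print(n,k,[round(float(v),3) for v in r["at"]],round(r["confidence"],2))
print(manip.current_time())
E
```

```text
pics
top {'camera_matrix': array([[407.31266005,   0.        , 253.40708438],
       [  0.        , 407.31266005, 187.87152806],
       [  0.        ,   0.        ,   1.        ]]), 'R': array([[ 0.02390455, -0.99944718,  0.02310661],
       [-0.98999297, -0.02688121, -0.13853272],
       [ 0.13907727, -0.01956382, -0.99008826]]), 't': array([0.0391109 , 0.58507371, 1.11402198])}
top sander [0.544, 0.267, 0.083] 0.77
top knob [0.54, 0.25, 0.136] 0.64
top stop [0.663, 0.545, 0.006] 0.96
top stop [0.304, 0.281, 0.005] 0.93
top stop [0.532, 0.21, 0.083] 0.63
top stop_grip [0.302, 0.279, 0.002] 0.88
top stop_grip [0.66, 0.547, 0.009] 0.75
top stop_grip [0.534, 0.207, 0.086] 0.73
top stop_mid [0.66, 0.548, 0.008] 0.82
top stop_mid [0.297, 0.283, 0.005] 0.8
top stop_mid [0.529, 0.207, 0.094] 0.75
top tray [0.523, -0.214, 0.004] 0.82
top tray [0.545, 0.25, 0.134] 0.69
top tray [0.76, 0.162, 0.038] 0.64
top drum_top [0.542, 0.267, 0.079] 0.9
top washer_mid [0.538, 0.252, 0.127] 0.71
top glue [0.759, 0.009, 0.078] 0.84
top sleeve [0.531, 0.205, 0.087] 0.66
top sleeve [0.757, -0.155, 0.04] 0.5
[... 502 characters left out ...]
ob [0.537, 0.25, 0.126] 0.49
side knob [0.754, 0.151, 0.03] 0.47
side stop [0.305, 0.277, 0.007] 0.81
side stop [0.658, 0.572, 0.005] 0.7
side stop [0.52, 0.173, 0.088] 0.68
side stop_grip [0.655, 0.573, 0.007] 0.91
side stop_grip [0.298, 0.277, 0.0] 0.76
side stop_grip [0.52, 0.172, 0.086] 0.68
side stop_mid [0.661, 0.575, 0.005] 0.74
side stop_mid [0.301, 0.282, 0.007] 0.66
side stop_mid [0.52, 0.173, 0.084] 0.59
side tray [0.523, -0.224, 0.006] 0.92
side tray_in [0.539, 0.255, 0.124] 0.25
side drum_top [0.518, 0.23, 0.075] 0.68
side washer_mid [0.539, 0.254, 0.118] 0.65
side glue [0.751, -0.003, 0.06] 0.69
side sleeve [0.744, -0.152, 0.042] 0.81
side adapter [0.753, 0.151, 0.029] 0.69
1.3
```

View pics/top0.png

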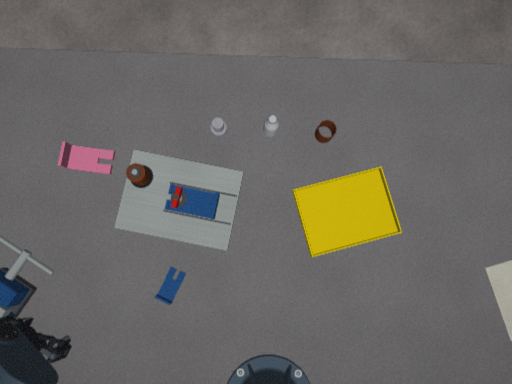

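View pics/side0.png

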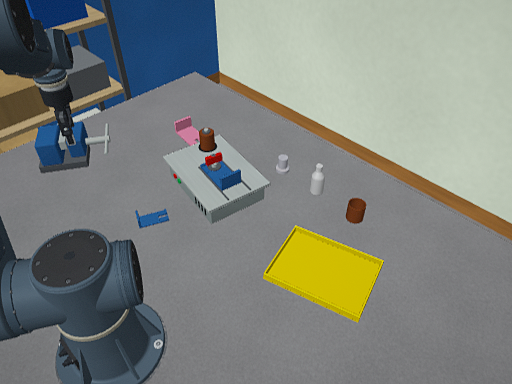

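Stop-like things in the top picture are: pink at (87,157), which is excluded; small blue on the bench at (171,286); and the larger blue clamped on the sander at (195,200). The one on the sander fits, because it is blue, the larger of the two and sits under the red knob. I'll confirm that in a crop and measure the poses from depth.

```bash
cat > h.py <<'E'
import numpy as np, cv2
from bench import manip
def cloud(n,p=None,d=None):
    if p is None: p,d=manip.grab_frame(n)
    c=manip.get_calibration(n);K=c["camera_matrix"]
    v,u=np.mgrid[:384,:512]
    X=np.stack([(u-K[0,2])/K[0,0]*d,(v-K[1,2])/K[1,1]*d,d],-1)
    W=(X-c["t"])@c["R"]
    W[d<=0]=np.nan
    return p,d,W
def rect(P):
    (c,s,a)=cv2.minAreaRect((P*1000).astype(np.float32)); return np.round(c,1),np.round(s,1),round(a,2)
E
python3 - <<'E'
from h import *
for n in("top","side"):
    p,d,W=cloud(n)
    np.savez(f"{n}.npz",p=p,d=d,W=W)
    h=cv2.cvtColor(p,cv2.COLOR_RGB2HSV)
    z=W[...,2];x=W[...,0];y=W[...,1]
    near=(abs(x-.54)<.22)&(abs(y-.25)<.25)
    blue=(h[...,0]>100)&(h[...,0]<125)&(h[...,1]>120)&near&(z>.06)
    red=((h[...,0]<6)|(h[...,0]>174))&(h[...,1]>170)&near&(z>.09)
    yel=(abs(h[...,0]-28)<6)&(h[...,1]>150)
    tab=near&(abs(z-.08)<.006)&~blue
    lab,m=cv2.connectedComponents(tab.astype(np.uint8))
    k=np.argmax(np.bincount(m[m>0])); tab=m==k
    for nm,msk in(("blue",blue),("red",red),("yel",yel),("tab",tab)):
        P=W[msk]; print(n,nm,msk.sum(),rect(P[:,:2]),np.round(np.nanpercentile(P[:,2],[2,50,98]),4))
    P=W[blue&(z<.1)];print(n,"base",rect(P[:,:2]),P.mean(0));P=W[blue&(z>.12)];print("fence",rect(P[:,:2]),P.mean(0))
    P=W[red&(z>.128)]
    if len(P): print("knobtop",rect(P[:,:2]),P.mean(0),np.median(P[:,2]))
p=np.load("top.npz")["p"]
c=cv2.resize(p[140:310,50:250],None,fx=4,fy=3.5,interpolation=cv2.INTER_CUBIC)
cv2.imwrite("pics/crop1.png",c[:600,:800,::-1])
E
```

```text
top blue 969 (array([537.1, 218.8]), array([135.2,  69.1]), 79.94) [0.0838 0.0884 0.1316]
top red 98 (array([542.7, 255.1]), array([13.6, 53.3]), 76.58) [0.1211 0.1341 0.1391]
top yel 25 (array([ 525.4, -207.9]), array([195.6, 250.9]), 16.06) [0.0149 0.0256 0.029 ]
top tab 7385 (array([544.3, 256.2]), array([311.2, 220. ]), 80.01) [0.0758 0.0799 0.0844]
top base (array([538.3, 225.7]), array([121. ,  69.2]), 80.09) [0.5350134  0.21511325 0.08813795]
fence (array([525.5, 157.3]), array([ 9.9, 67.4]), 79.76) [0.52515494 0.15692912 0.12943404]
knobtop (array([543. , 255.2]), array([13.5, 52.7]), 77.19) [0.5420253  0.25460387 0.13466979] 0.13466735180538592
side blue 589 (array([556.4, 265.6]), array([249.5, 101.7]), 77.43) [0.0822 0.0893 0.1307]
side red 127 (array([538.4, 250. ]), array([17.4, 54.9]), 70.51) [0.1101 0.1269 0.1368]
side yel 397 (array([ 525.3, -217.2]), array([204.2, 269.1]), 15.93) [0.0041 0.0233 0.0274]
side tab 3355 (array([540.1, 254. ]), array([313.4, 222.9]), 80.14) [0.0751 0.0791 0.0838]
side base (array([556.6, 266.6]), array([247.6, 101.7]), 77.43) [0.5273519  0.21669432 0.08786602]
fence (array([521.9, 155.1]), array([16.1, 68.8]), 83.66) [0.52081    0.15347045 0.12692763]
knobtop (array([538.1, 250.1]), array([17.4, 51.9]), 70.51) [0.53728042 0.25056429 0.13312906] 0.13327968744739682
```

View pics/crop1.png

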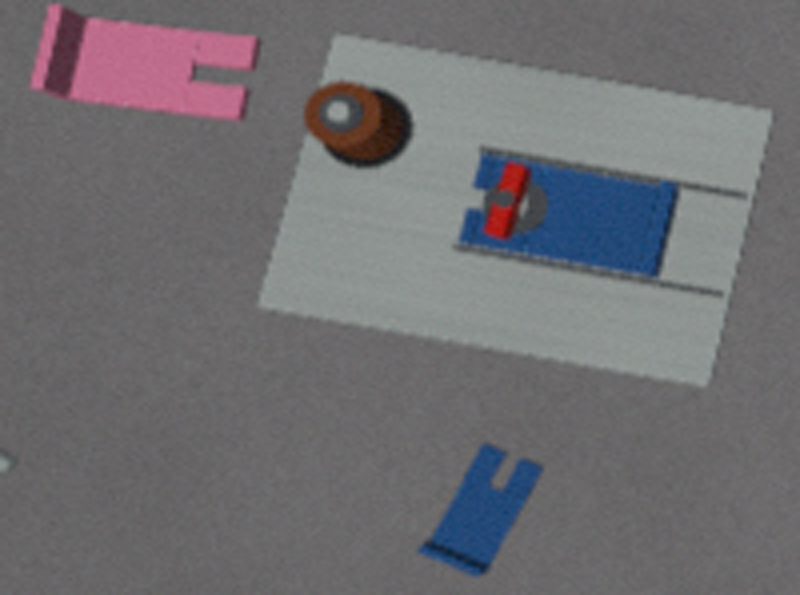

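The crop shows the large blue stop under the knob at its (570,215), plus the small blue and pink decoys. The sander yaw is −10°. Next I'll choose the wrist branch for a single-grasp turn of about 3.2 rad and move above the knob for a wrist view.

```bash
cat >> h.py <<'E'
def R(a):  # tool down, jaw (y) at world angle a (rad)
    x=np.array([0,0,-1.]);y=np.array([np.cos(a),np.sin(a),0]);return np.stack([x,y,np.cross(x,y)],1)
E
python3 - <<'E'
from h import *
r=np.deg2rad
for a0 in(r(76),r(-104)):
  for da in(0,-3.3): print(a0,da,manip.inverse_kinematics([.542,.255,.12],R(a0+da)))
print(manip.current_tcp_rot().round(2))
W=np.load("side.npz")["W"];p=np.load("side.npz")["p"]
for n in("top","side"):
    f=np.load(n+".npz");W=f["W"];h=cv2.cvtColor(f["p"],cv2.COLOR_RGB2HSV)
    m=(abs(h[...,0]-27)<8)&(h[...,1]>150)&(W[...,1]<-.05);P=W[m];print(n,m.sum(),rect(P[:,:2]))
    P=P[P[:,2]>.018];print(rect(P[:,:2]))
E
```

```text
1.3264502315156905 0 [ 3.62044859e-01  5.67798993e-01  1.61441413e+00 -4.44089210e-16
  9.59379535e-01 -9.64405373e-01]
1.3264502315156905 -3.3 [ 3.62044859e-01  5.67798993e-01  1.61441413e+00 -4.44089210e-16
  9.59379535e-01  2.33559463e+00]
-1.8151424220741028 0 [ 3.62044859e-01  5.67798993e-01  1.61441413e+00 -4.44089210e-16
  9.59379535e-01  2.17718728e+00]
-1.8151424220741028 -3.3 [ 3.62044859e-01  5.67798993e-01  1.61441413e+00 -4.44089210e-16
  9.59379535e-01 -8.05998026e-01]
[[ 0.    0.41  0.91]
 [-0.    0.91 -0.41]
 [-1.   -0.    0.  ]]
top 908 (array([ 526.9, -215.9]), array([200. , 269.4]), 16.27)
(array([ 528.3, -215.6]), array([197.1, 269.2]), 16.27)
side 6240 (array([ 523.7, -212.9]), array([205.8, 277.5]), 16.14)
(array([ 524.7, -217.3]), array([205.7, 269.1]), 15.97)
```

```bash
python3 - <<'E'
from h import *
r=np.deg2rad
manip.set_gripper(0.45,60)
manip.move_ptp([.542,.255,.22],R(r(76)))
c=manip.get_calibration("wrist");print(c)
p,d=manip.grab_frame("wrist");np.savez("w1.npz",p=p,d=d,**c)
cv2.imwrite("pics/w1.png",p[:,:,::-1])
K=c["camera_matrix"];v,u=np.mgrid[:384,:512];f=K[0,0]
dx=(u-K[0,2]);dy=(v-K[1,2]);rr=np.hypot(dx,dy)+1e-9;th=rr/f
t=np.tan(np.clip(th,0,1.4));X=np.stack([dx/rr*t*d,dy/rr*t*d,d],-1)
W=(X-c["t"])@c["R"];W[(d<=0)|(th>1.4)]=np.nan
h=cv2.cvtColor(p,cv2.COLOR_RGB2HSV)
red=((h[...,0]<6)|(h[...,0]>174))&(h[...,1]>170)&(W[...,2]>.09)&(W[...,2]<.15)
blue=(h[...,0]>100)&(h[...,0]<125)&(h[...,1]>120)&(W[...,2]>.06)&(W[...,2]<.15)
for m in(red,red&(W[...,2]>.128),blue,blue&(W[...,2]<.1),blue&(W[...,2]>.122)):
    P=W[m];print(m.sum(),rect(P[:,:2]) if len(P)else'',np.percentile(P[:,2],[5,50,95]).round(4) if len(P) else'')
print(manip.current_ee_pos(),manip.current_time())
E
```

```text
{'camera_matrix': array([[297.31863964,   0.        , 249.97433529],
       [  0.        , 297.31863964, 190.51466691],
       [  0.        ,   0.        ,   1.        ]]), 'R': array([[ 2.40823802e-01,  9.70568726e-01,  4.94703775e-04],
       [ 9.26862926e-01, -2.30130408e-01,  2.96589128e-01],
       [ 2.87973978e-01, -7.09671987e-02, -9.55005049e-01]]), 't': array([-0.37944172, -0.47744466,  0.2306017 ])}
764 (array([539.6, 257.5]), array([11.9, 53.7]), 76.46) [0.1275 0.1346 0.1359]
724 (array([539.6, 257.5]), array([11.9, 53.7]), 76.46) [0.1332 0.1347 0.1359]
8489 (array([535.7, 221. ]), array([134.4,  72.2]), 79.95) [0.0862 0.0876 0.1289]
7010 (array([535.7, 222.4]), array([131.2,  72.1]), 80.27) [0.0862 0.0874 0.0925]
877 (array([523.3, 159.9]), array([ 9.7, 68.5]), 79.38) [0.1234 0.1289 0.1303]
[0.54144866 0.25595188 0.22008314] 3.4667
```

View pics/w1.png

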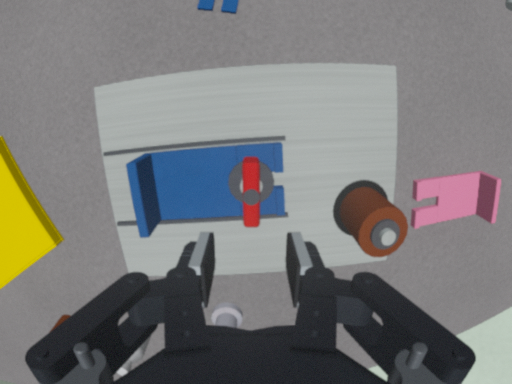

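The wrist view shows the knob bar at (251,190) between ribs, with the fence on the left at (145,195) and the drum clear at (370,215). The three axis estimates agree within about 3 mm, so I'll use the mean. Going down to grip.

```bash
python3 - <<'E'
from h import *
r=np.deg2rad
manip.move_ptp([.5412,.2557,.15],R(r(76.5)))
manip.move_l([.5412,.2557,.103],max_speed=.1)
print(manip.current_force().round(1))
manip.set_gripper(0.0,70)
print(manip.current_grip_width(),manip.current_ee_pos(),manip.current_force().round(1),manip.current_ft_torque().round(2),manip.current_time())
E
```

```text
[ 0.8 -0.6  0.9]
0.15504917814250824 [0.54218372 0.2566678  0.10477297] [-1.9  3.9  9.6] [ 0.77  0.11 -0.08] 4.8083
```

```bash
python3 - <<'E'
from h import *
r=np.deg2rad
a0=r(76.5); z0=.104; N=7; tot=3.14
for i in range(1,N+1):
    da=tot*i/N
    manip.move_l([.5418,.2563,z0+.0025*da],R(a0-da),max_speed=.05)
    Rm=manip.current_tcp_rot();
    print(round(da,2),"ach",round(np.arctan2(Rm[1,1],Rm[0,1]),3),"cmd",round(a0-da,3),manip.current_ee_pos().round(4),manip.current_force().round(1),manip.current_ft_torque().round(2),round(manip.current_grip_width(),3),round(manip.current_time(),2))
E
```

```text
0.45 ach 0.889 cmd 0.887 [0.5422 0.2565 0.106 ] [-1.6 -0.2  6.7] [ 0.12 -0.03 -0.18] 0.154 5.41
0.9 ach 0.441 cmd 0.438 [0.5421 0.2563 0.1071] [-1.9 -1.8  6.4] [-0.23  0.04 -0.13] 0.149 6.01
1.35 ach -0.008 cmd -0.011 [0.542  0.2561 0.1082] [-1.9 -2.2  8.6] [-0.53  0.3  -0.09] 0.15 6.61
1.79 ach -0.456 cmd -0.459 [0.5417 0.256  0.1093] [-4.1 -2.5  8.6] [-0.71  0.49 -0.16] 0.152 7.21
2.24 ach -0.905 cmd -0.908 [0.5415 0.256  0.1104] [-4.9 -1.6 10. ] [-0.7   0.77 -0.17] 0.154 7.81
2.69 ach -1.353 cmd -1.356 [0.5413 0.2562 0.1115] [-5.6 -1.6  9.9] [-0.53  1.07 -0.09] 0.149 8.41
3.14 ach -1.802 cmd -1.805 [0.5411 0.2563 0.1126] [-6.2 -0.3 10.9] [-0.32  1.31 -0.13] 0.149 9.01
```

```bash
python3 - <<'E'
from h import *
r=np.deg2rad
a0=r(76.5); z0=.104
for da in (3.17,3.20,3.23,3.26,3.29):
    manip.move_l([.5416,.2563,z0+.0025*3.14],R(a0-da),max_speed=.05)
    Rm=manip.current_tcp_rot();T=manip.current_ft_torque()
    print(round(da,2),"ach",round(np.rad2deg(np.arctan2(Rm[1,1],Rm[0,1])),2),manip.current_force().round(1),T.round(2),round(manip.current_grip_width(),3),round(manip.current_time(),2))
    if abs(T[2])>.8: break
E
```

```text
3.17 ach -104.91 [-6.  -1.1 10.2] [-0.21  1.1   0.37] 0.149 9.26
3.2 ach -106.58 [-6.   0.5 10.5] [-0.14  1.25  0.9 ] 0.151 9.51
```

End stop reached: the moment rose to 0.9 N m while the finger angle stopped following freely. I'll relieve it, release, lift off and check from above.

```bash
python3 - <<'E'
from h import *
r=np.deg2rad
a0=r(76.5)
manip.move_l([.5416,.2563,.1119],R(a0-3.17),max_speed=.05)
manip.set_gripper(0.45)
manip.move_l([.5416,.2563,.19],max_speed=.15)
manip.move_ptp([.5242,.158,.20],R(r(-100)))
print(manip.current_qpos().round(2))
c=manip.get_calibration("wrist")
p,d=manip.grab_frame("wrist");cv2.imwrite("pics/w2.png",p[:,:,::-1])
for n in("top",):
    p,d,W=cloud(n);h=cv2.cvtColor(p,cv2.COLOR_RGB2HSV);near=(abs(W[...,0]-.54)<.15)&(abs(W[...,1]-.2)<.15)
    red=((h[...,0]<6)|(h[...,0]>174))&(h[...,1]>170)&near&(W[...,2]>.09)
    blue=(h[...,0]>100)&(h[...,0]<125)&(h[...,1]>120)&near&(W[...,2]>.06)&(W[...,2]<.14)
    for m in(red,blue):
        P=W[m]
        if len(P)>5: print(n,len(P),rect(P[:,:2]),np.median(P[:,2]))
cv2.imwrite("pics/t2.png",p[:,:,::-1])
print(manip.inverse_kinematics([.53,-.27,.05],R(r(-74))), manip.inverse_kinematics([.53,-.27,.05],R(r(106))),manip.current_time())
E
```

```text
[0.21 0.38 1.69 0.   1.07 1.95]
top 101 (array([502.9, 192.5]), array([73.2, 14.3]), 87.31) 0.08901631473427128
[-5.49422220e-01  6.63136117e-01  1.65637317e+00 -4.44089210e-16
  8.22083364e-01  7.42121427e-01] [-5.49422220e-01  6.63136117e-01  1.65637317e+00 -4.44089210e-16
  8.22083364e-01 -2.39947123e+00] 11.375
```

View pics/w2.png

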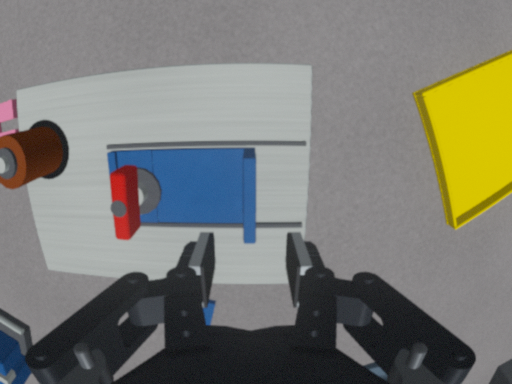

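The knob bar (125,203) is about half a turn on, and the fence (250,195) sits centred between the fingers (208 and 295). Gripping the fence and sliding out.

```bash
python3 - <<'E'
from h import *
r=np.deg2rad
manip.move_l([.5242,.158,.13],max_speed=.15)
manip.move_l([.5242,.158,.097],max_speed=.08)
f0=manip.current_force();print(f0.round(1))
manip.set_gripper(0.0,60)
e=manip.current_ee_pos()
print(manip.current_grip_width(),e.round(4),manip.current_force().round(1))
u=-np.array([np.cos(r(80)),np.sin(r(80)),0])
# keep actual z and position after closing
for s in (.008,.02,.035,.05,.066):
    q=e+u*s
    manip.move_l(q,max_speed=.05)
    print(s,manip.current_ee_pos().round(4),manip.current_force().round(1),manip.current_ft_torque().round(2),round(manip.current_grip_width(),3))
    if np.linalg.norm(manip.current_force())>25: break
print(manip.current_time())
p,d=manip.grab_frame("wrist");cv2.imwrite("pics/w3.png",p[:,:,::-1])
E
```

```text
[ 0.4 -0.   0.2]
0.1064247157680219 [0.5246 0.158  0.0976] [-0.9  0.   5.7]
0.008 [0.523  0.1495 0.0976] [-0.8 -3.8  3.5] [-0.44  0.12  0.02] 0.106
0.02 [0.521  0.1377 0.0976] [-0.3 -3.4  2.1] [-0.39 -0.02  0.06] 0.108
0.035 [0.5183 0.1229 0.0976] [-0.7 -3.7  2.3] [-0.47  0.06 -0.01] 0.107
0.05 [0.5157 0.1082 0.0976] [-1.  -3.1  2.7] [-0.43  0.03  0.01] 0.107
0.066 [0.5129 0.0925 0.0976] [ 0.1 -3.6  2.1] [-0.43  0.02  0.03] 0.107
14.9833
```

View pics/w3.png

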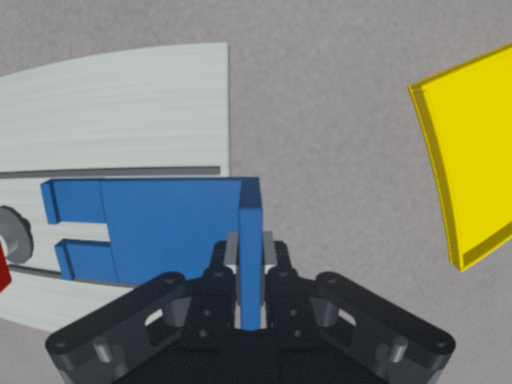

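The stop is clear: its lips are at col ~50 and the washer edge at ~33, and the slide forces stayed under 4 N. Lifting and carrying it to the tray.

```bash
python3 - <<'E'
from h import *
r=np.deg2rad
e=manip.current_ee_pos()
manip.move_l([e[0],e[1],e[2]+.02],max_speed=.04)
print(manip.current_force().round(1))
manip.move_l([e[0],e[1],.19],max_speed=.12)
manip.move_l([.543,-.2765,.19],R(r(-73.9)),max_speed=.15)
manip.move_l([.543,-.2765,.07],max_speed=.12)
print(manip.current_ee_pos().round(4),manip.current_force().round(1),manip.current_ft_torque().round(2),manip.current_grip_width(),manip.current_time())
p,d=manip.grab_frame("side");cv2.imwrite("pics/s4.png",cv2.resize(p[200:350,230:430],None,fx=4,fy=4)[:,:,::-1])
p,d=manip.grab_frame("wrist");cv2.imwrite("pics/w4.png",p[:,:,::-1])
E
```

```text
[-0.6  0.3 -3.4]
[ 0.5434 -0.2767  0.0708] [-0.3 -0.3 -3.5] [-0.15 -0.07  0.03] 0.1062695091070398 20.2
```

View pics/s4.png

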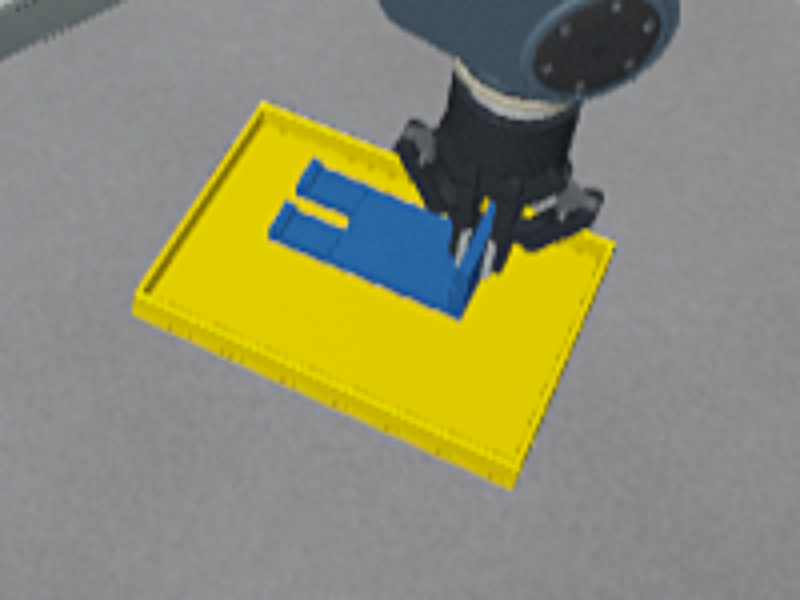

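View pics/w4.png

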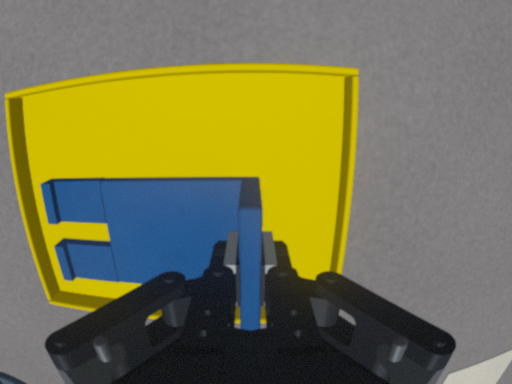

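The stop hangs level and parallel to the tray, over its middle, with nothing shifted in the grip. Lowering it with force checks.

```bash
python3 - <<'E'
from h import *
manip.move_l([.543,-.2765,.030],max_speed=.06)
f0=manip.current_force()
z=.030
while z>.017:
    z-=.001; manip.move_l([.543,-.2765,z],max_speed=.02)
    f=manip.current_force()
    print(round(z,4),manip.current_ee_pos()[2].round(4),(f-f0).round(1))
    if f[2]-f0[2]>3.5: break
print(manip.current_time())
manip.set_gripper(0.3)
print(manip.current_grip_width(),manip.current_force().round(1))
manip.move_l([.543,-.2765,.20],max_speed=.12)
manip.move_ptp([.40,-.05,.35],R(np.deg2rad(-74)))
print(manip.current_time())
for n in("side","top"):
    p,d,W=cloud(n)
    np.savez(n+"5.npz",p=p,W=W)
    h=cv2.cvtColor(p,cv2.COLOR_RGB2HSV);near=(abs(W[...,0]-.525)<.13)&(abs(W[...,1]+.216)<.15)
    b=(h[...,0]>100)&(h[...,0]<125)&(h[...,1]>120)&near&(W[...,2]>.0)
    print(n,b.sum(),rect(W[b][:,:2]),np.percentile(W[b&(W[...,2]<.03)][:,2],[5,50,95]).round(4),np.percentile(W[b][:,2],98).round(4))
    cv2.imwrite(f"pics/{n}5.png",p[:,:,::-1])
    for k in("glue","sleeve","adapter","knob"):
        for r_ in manip.look_for(n,k)[:1]: print(n,k,np.round(r_["at"],3),round(r_["confidence"],2))
E
```

```text
0.029 0.0292 [ 0.8 -0.4 -0.4]
0.028 0.028 [-0.  -1.4  0.2]
0.027 0.0269 [1.3 0.2 0. ]
0.026 0.0259 [ 1.  -0.7 -0.1]
0.025 0.0249 [ 1.3 -1.2 -0.2]
0.024 0.0239 [ 0.8  0.4 -0.2]
0.023 0.0229 [ 0.3 -0.9  0.3]
0.022 0.0226 [-2.5 -0.   8.4]
23.1167
0.2992272272447877 [ 0.9 -0.3 -0.1]
26.2333
side 1050 (array([ 524.3, -217.9]), array([ 75.3, 137.3]), 15.62) [0.009  0.0122 0.017 ] 0.0549
side glue [0.752 0.001 0.061] 0.7
side sleeve [ 0.745 -0.151  0.042] 0.68
side adapter [0.756 0.154 0.027] 0.74
side knob [0.539 0.249 0.132] 0.52
top 1005 (array([ 510.4, -181.1]), array([ 83.6, 215.3]), 25.64) [0.0096 0.0134 0.0187] 0.0565
top glue [0.76  0.01  0.077] 0.51
top sleeve [ 0.76  -0.154  0.036] 0.59
top adapter [0.763 0.161 0.038] 0.61
top knob [0.54  0.25  0.142] 0.65
```

View pics/side5.png

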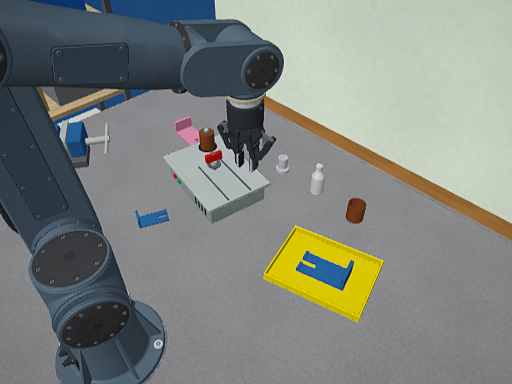

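View pics/top5.png

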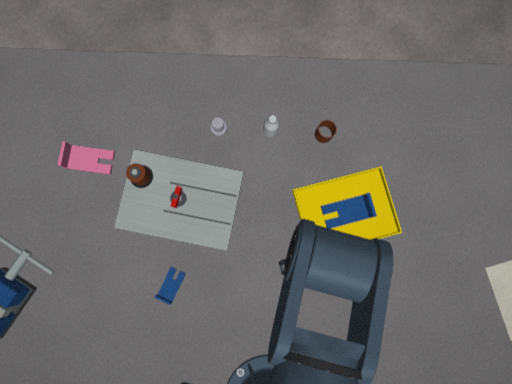

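```bash
python3 - <<'E'
from h import *
f=np.load("top5.npz");W=f["W"];h=cv2.cvtColor(f["p"],cv2.COLOR_RGB2HSV)
m=((h[...,0]<6)|(h[...,0]>174))&(h[...,1]>170)&(abs(W[...,0]-.54)<.06)&(abs(W[...,1]-.255)<.06)&(W[...,2]>.1)
print(rect(W[m&(W[...,2]>.136)][:,:2]),np.median(W[m][:,2]))
manip.sign_off();print(manip.current_time())
E
```

```text
(array([542.1, 255. ]), array([12.9, 50.7]), 75.76) 0.1428043144113532
the job is handed in; nothing more can be done
the job is handed in; nothing more can be done
```

The blue work stop is off the sander and lying flat on its base in the yellow tray, and the job is handed in. The last clock reading before hand-in was about 26 s, and I saw no failed check.

- **Knob:** I turned it clockwise in one grasp until the moment rose to 0.9 N m at the end stop. In the last top picture the knob's top is at 142.8 mm against about 143.5 mm expected. Its bar angle (about −14°) fits 3.2 rad.
- **Slide and lift:** I gripped the fence and slid the stop 66 mm straight out along its guide. Forces stayed under 6 N, and the stop was clear of the washer before I lifted it.
- **Set-down:** The stop touched down with about 8 N. The side camera puts its middle about 2 mm from the tray's centre, lined up with the tray. Its base top is at about 12 mm and its fence top at about 55 mm, so it lies flat.
- **Bystanders:** The bottle, sleeve and adapter read within a few millimetres of their first positions, and both look-alike stops appear unmoved in the pictures.
- **Disagreements:** The top camera's outline of the stop in the tray was spoiled by the arm, which is also blue, so the placing rests on the side camera and the pictures. The first estimates of the knob's axis differed by 3–4 mm between cameras, so I used their mean.

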